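# Clear the capsule filler and put its cap plate on

### The job

The capsule bodies in the filler are filled and tamped. Take off the tamper and stand it on its pins in the small rectangular tray, put the powder spreader upright in the round dish, and only then lift off the powder frame and lay it flat in the large tray; last, bring the cap plate from its rest, caps up, and lower it lengthwise onto the filler between the four guide posts until it lies fully down. Keep the frame and the cap plate level all the way, set every part down gently rather than dropping it, and leave the amber jar alone.

Things in the scene. Friction and masses are not known exactly. Their poses are not given: they have to be found in the camera images.
- filler: Fixed steel capsule filler (all sizes in mm). Origin on the bench under its centre, long side x. Lower plate 176 x 104, top z 30; bed 160 x 92, top z 70, with 40 flush white capsule bodies. 4 guide posts, 8 thick, on the bed at x +-62, y +-26, up to z 90, tops tapered; frame and cap plate lie between them, long side along x, 4 mm play. Lever to x +138 at z 30-50.
- frame: Powder frame, 0.3 kg aluminium, starts flat on the filler's bed along its x. Origin: centre of underside. 220 (x) x 60 (y): 2 side walls 108 long, 6 thick, 30 tall, outer faces 60 apart, window 48 wide between; a 36 wide neck, then an apron 40 x 60 (3 mm sheet, rim 6 tall) at each end. Grip across both walls at the middle once tamper and spreader are off.
- tamper: Tamper, 0.32 kg steel, starts on the filler's bed in the frame's window. Origin: centre of the pin tips. 40 pins (94 x 34 in all, 16 tall) under a plate 130 (x) x 40, top z 21; stem, then round knob, 28 diameter, z 41 to 67. The plate's ends reach over the frame's aprons: it must come off first. Fingertips at z 36 or more clear the frame's walls.
- spreader: Powder spreader, 40 g white plastic, starts on the frame's apron at the filler's +x end, 90 from its centre, underside 73 above the bench. Origin: centre of underside. Foot 28 (x) x 44 (y) x 5, upright grip rib 12 (x) x 36 (y), z 5 to 33. While the tamper is in place grip the rib along y (36).
- cap_plate: Cap plate, 0.35 kg aluminium, starts flat on its rest, underside 25 above the bench; 40 white domed caps show 6 above its top. Origin: centre of underside. 14 thick; middle 108 (x) x 60 (y), 36 wide tongues to x +-70; its four cut-away corners take the filler's posts. Either way round. Grip across the 60 at the middle.
- cap_rest: Rest of the cap plate, fixed grey plastic: base 170 (x) x 80 (y) x 5 and two support blocks 22 x 56 at x +-50, tops at z 25. Origin at the bench under its centre.
- large_tray: Large rectangular steel tray, fixed, 266 (x) x 126 (y) outside, wall 3, inner floor at z 3, rim at z 13. Place of the powder frame. Origin at the bench under its centre.
- small_tray: Small rectangular steel tray, fixed, 166 (x) x 86 (y) outside, wall 3, inner floor at z 3, rim at z 13. Place of the tamper. Origin at the bench under its centre.
- dish: Round white dish, fixed, 124 diameter at the rim, wall 4, inner floor about 108 across at z 3, rim at z 13. Place of the spreader. Origin at the bench under its centre.
- jar: Amber glass jar, 60 diameter, 100 tall, standing loose near the work; not to be touched. Origin at the centre of its underside.

How it is judged:
By the outcome, as a careful person would: the job done as asked, in the order asked, and still so for the second after the job is handed in, with the robot touching nothing.
It also fails if it takes over 112 s, if anything falls off the work surface, if the arm or the gripper's body presses on something with over 40 N, if the wrist force passes 120 N, or if a joint passes its speed limit or range.

### The arm

A 6-joint arm with a two-finger parallel gripper is mounted at the origin on the work surface. World frame = base frame: x ahead of the robot, y to its left, z up, the work surface at z = 0. Lengths are in m, angles in degrees, forces in N, time in s.
With the tool pointing down it reaches from about 0.325 to 0.85 m from the base axis. Payload 4.4 kg.
Tool frame: the origin (TCP) lies midway between the tips of the shut fingers; the grasp point (between the pads) lies 19 mm behind it (bot.grasp_offset is the distance from the TCP to the grasp point, in m); x points along the fingers, y is the direction in which the jaws open and shut, and the axes are right-handed (so a half turn about x gives the same grasp; the last joint's range is limited). The gripper opens to 94 mm and grips with 3 to 60 N. Pads are 16 mm wide; open, the fingers measure 119 mm over their backs; the gripper's body (75 mm by 177 mm) begins 78 mm behind the grasp point.
Start: joints at [54.861, 11.837, 88.321, -0, 79.842, -8.623], TCP at [0.257, 0.515, 0.205] pointing down, gripper open.
Joint ranges: [-156.59, 156.59], [-49.26, 127.26], [12.9, 141.05], [-63.56, 243.56], [4.71, 150.69], [-161.64, 161.64]. Speed limits (degrees/s): [159.86, 159.86, 180, 180, 180, 180].

### API

Orientations are given as a 3x3 rotation matrix whose columns are the frame's x, y, z axes.
In Python, from workcell import telemetry, viewer, bot gives the robot as it stands. The module is installed in compiled form; this text tells all that it offers.
- The arm moves only by the shell command python3 -m crank 'ROWS' [OPENING]. ROWS is JSON, a list of rows, each a list of 2 entries, a list of its own where there are three numbers: the shift along the tool's x, y, z in m, then the turn about the tool's x in degrees. In form: [[[tx, ty, tz], twist], ...]. A call has 1 to 8 rows; each row shifts and turns the commanded pose from where the row before left it, along the tool's axes as they then stand; what a row does not reach is not made up. A row lasts 1/10 s, in which the tool goes at most 50 mm and 8.59 degrees, less where a joint would pass 70% of its speed; a pose out of reach is approached as far as the arm can. A call is refused whole if a number of a shift passes 0.05 or a number of a turn 8.59, either way. A call with a gripper value outside its range is refused whole. OPENING is the closure in counts, from 0 (fully open) to 255 (shut), set as the call begins (- or left out, the last holds). The fingers move at their own pace and stop on an object; the grip force is fixed at half the most. Time passes only in rows, so rows that do not move let the fingers close. It gives the time, the measured TCP pose, the force and the opening at its end, in the units of the state.
- telemetry.sense(): the state, without advancing time (a new reading comes with each control period).
- viewer.capture(name): name is "side" or "top"; returns a dict with "img" (420x560x3 uint8, red, green, blue), "fov_y" (degrees; the focal length in pixels is half the picture's height over the tangent of half this angle, whatever the lens; pixels are square), "cx", "cy" (the principal point, pixels), "extrinsics" (4x4, takes a point from world to camera coordinates). Camera axes: x right, y up, looking along -z (the intrinsics and any distortion apply to the point x, -y, -z); pixel columns grow to the right and rows downward; lengths in m; the calibration is good to about 2 mm. A picture is of the moment at which its call begins. There is no depth.
- bot.job_done(): hands the job in, once; it reports no verdict.
Trained networks look in a picture, given as the dict that the camera call returned (one of the last four; its "shot" number tells which), for a name from the list of things; names that differ only in an ending like _2 or _b are one class to them, and where a whole thing is asked for, a point or a joint stands for the part that bears it (a point fixed in the world has none). Each returns a list of dicts, best first, with "conf" (0 to 1); they miss things now and then, are a little off and sometimes report something else, mostly with a low value. They report only what shows in the picture. A call takes as long as a camera call.
- viewer.cut_out(picture, query): "region" (420x560 bool, what is visible of it).
- viewer.spot_point(picture, query): "centre" ([x, y, z] in m, in world coordinates, good to about 4 mm: a listed point, or the origin of a listed thing).
The state is a dict: "time_s": time; "joints": joint angles; "qvel": joint speeds; "joint_efforts": joint torques, N m; "eef_pos": TCP position; "tcp_rot": TCP orientation; "contact_force": force on the tool from outside, world axes, zero at the start; "moment": the same for the moment, N m; "width": finger opening in m.
Only numpy, scipy, OpenCV 4.12 (cv2) and the standard library are available. Lean on these libraries where they do the work, as an engineer would, in place of code of your own. Each camera call takes 0.05 s, during which the arm holds its last target. There are 200 camera calls.

## Working session

There is one attempt and no reset: what is moved stays moved. The work goes in short steps, Python scripts to look and compute and a shell command to move; the robot and the scene stay as the last step left them, time stands still between calls to the robot, and variables do not carry over. Pictures are saved under pics/ and viewed, on a budget of 14 in all, crops included, one or two more only if the job needs it, and the job is handed in when it is done.

```bash
mkdir -p pics
cat > h.py <<'E'
import numpy as np, cv2
from workcell import telemetry, viewer, bot
np.set_printoptions(precision=4,suppress=True)
def save(p,n): cv2.imwrite('pics/'+n,p['img'][:,:,::-1])
def proj(p,P):
    P=np.atleast_2d(P); E=np.array(p['extrinsics']); f=p['img'].shape[0]/2/np.tan(np.radians(p['fov_y']/2))
    c=(E[:3,:3]@P.T).T+E[:3,3]; return np.c_[p['cx']+f*c[:,0]/-c[:,2], p['cy']-f*c[:,1]/-c[:,2]]
def unproj(p,uv,z):
    uv=np.atleast_2d(uv).astype(float);E=np.array(p['extrinsics']); f=p['img'].shape[0]/2/np.tan(np.radians(p['fov_y']/2))
    d=np.c_[(uv[:,0]-p['cx'])/f,-(uv[:,1]-p['cy'])/f,-np.ones(len(uv))]@E[:3,:3]; o=-E[:3,:3].T@E[:3,3]
    return o+d*((z-o[2])/d[:,2])[:,None]
def rect(p,q,z):
    r=viewer.cut_out(p,q)
    if not r: return None
    m=r[0]['region'].astype(np.uint8); ys,xs=np.nonzero(m)
    w=unproj(p,np.c_[xs,ys],z)[:,:2]
    (c,s,a)=cv2.minAreaRect((w*1000).astype(np.float32)); return r[0]['conf'],np.array(c),np.array(s),a,m.sum()
def st():
    s=telemetry.sense(); print(s['time_s'],np.array(s['eef_pos']),np.array(s['contact_force']),s['width']); return s
E
python3 - <<'E'
from h import *
s=st(); print(np.array(s['tcp_rot']),bot.grasp_offset)
T={'filler':.07,'frame':.1,'tamper':.091,'spreader':.106,'cap_plate':.039,'cap_rest':.005,'large_tray':.013,'small_tray':.013,'dish':.013,'jar':.1}
for c in('top','side'):
    p=viewer.capture(c); save(p,c+'0.png'); print(c,{k:p[k] for k in p if k!='img'})
    for n in T:
        r=viewer.spot_point(p,n); print(n,[(round(x['conf'],2),np.array(x['centre'])) for x in r[:2]], rect(p,n,T[n]) if c=='top' else '')
E
```

```text
0.0 [0.2563 0.5138 0.2043] [-0.2322 -0.6909 -1.7123] 0.09394067928163205
[[-0.0013  0.4465  0.8948]
 [-0.0018  0.8948 -0.4465]
 [-1.     -0.0022 -0.0003]] 0.0188
top {'fov_y': 51.07626308949339, 'cx': 283.13113289809337, 'cy': 212.82126062449635, 'extrinsics': array([[-0.0253, -0.9995,  0.0185,  0.0115],
       [ 0.9969, -0.0238,  0.0753, -0.6072],
       [-0.0749,  0.0203,  0.997 , -1.065 ],
       [ 0.    ,  0.    ,  0.    ,  1.    ]]), 'shot': 1}
filler [(0.77, array([ 0.5265, -0.0922,  0.0011]))] (0.94, array([547.7964, -88.9451]), array([214.5148, 102.0806]), 6.760871410369873, np.uint64(1491))
frame [(0.67, array([ 0.5227, -0.0954,  0.0674])), (0.3, array([ 0.5257, -0.0922, -0.0012]))] (0.7, array([527.7864, -94.4633]), array([221.925 ,  65.1274]), 6.854440689086914, np.uint64(1170))
tamper [(0.74, array([ 0.5221, -0.0922,  0.0719])), (0.32, array([ 0.5346,  0.0987, -0.0026]))] (0.57, array([525.2728, -96.5206]), array([129.4269,  41.9885]), 7.571092128753662, np.uint64(973))
spreader [(0.76, array([ 0.6112, -0.0794,  0.0758])), (0.68, array([ 0.399 ,  0.308 , -0.0008]))] (0.54
[... 1261 characters left out ...]
1 ,  0.7951, -0.2028],
       [-0.2886, -0.7409,  0.6065, -0.9346],
       [ 0.    ,  0.    ,  0.    ,  1.    ]]), 'shot': 2}
filler [(0.85, array([ 0.5219, -0.0914, -0.0029]))] 
frame [(0.95, array([ 0.5226, -0.0904,  0.0728]))] 
tamper [(0.67, array([ 0.5227, -0.0916,  0.0716]))] 
spreader [(0.64, array([ 0.6154, -0.0815,  0.068 ]))] 
cap_plate [(0.68, array([ 0.4471, -0.3035,  0.0277]))] 
cap_rest [(0.88, array([ 0.4452, -0.3021,  0.001 ]))] 
large_tray [(0.81, array([ 0.541 ,  0.1039, -0.0019]))] 
small_tray [(0.83, array([0.6119, 0.2913, 0.0037]))] 
dish [(0.6, array([0.3935, 0.3038, 0.001 ]))] 
jar [(0.92, array([ 0.7749, -0.2408,  0.0002])), (0.52, array([ 0.4488, -0.3047,  0.0247]))]
```

View pics/top0.png

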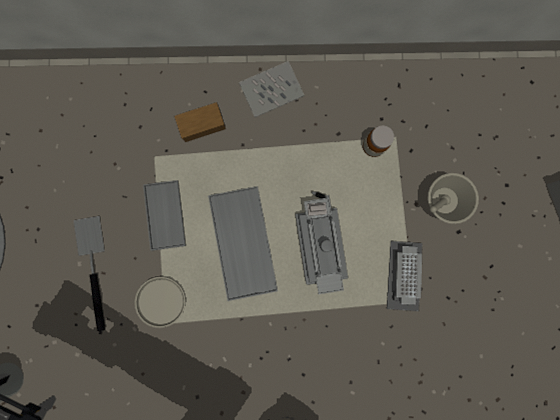

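View pics/side0.png

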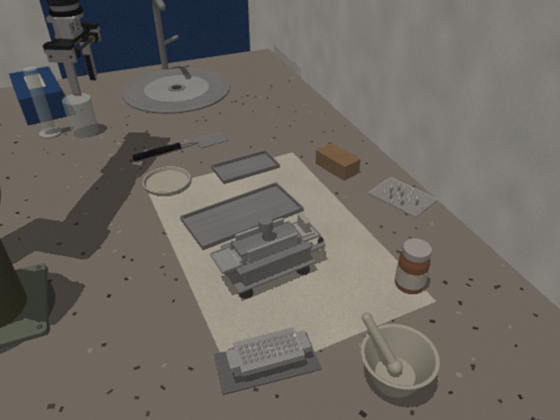

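```bash
cat >> h.py <<'E'
def plan(x,y,z,jaw):
    """jaw: world angle of tool y. prints twist and shift in tool axes after the twist"""
    s=st(); R=np.array(s['tcp_rot']); a=np.degrees(np.arctan2(R[1,1],R[0,1]))
    j=np.radians(jaw); d=np.array([x,y,z])-np.array(s['eef_pos'])
    Y=np.array([np.cos(j),np.sin(j),0]); Z=np.array([np.sin(j),-np.cos(j),0])
    print('jaw',a.round(2),'tilt',R[:,0],'twist',round(a-jaw,2),'shift x,y,z mm',np.array([-d[2],d@Y,d@Z])*1000)
E
python3 -m crank '[[[0,0,0],-8.4],[[0,0,0],-8.4],[[0,0,0],-8.4],[[0,0,0],-8.4]]'
python3 -m crank '[[[0,-0.04,0.012],0],[[0,-0.04,0.012],0],[[0,-0.04,0.012],0],[[0,-0.04,0.012],0],[[0,-0.04,0.012],0],[[0,-0.04,0.012],0],[[0,-0.04,0.012],0],[[0,-0.04,0.012],0]]'
python3 -m crank '[[[0,-0.04,0.012],0],[[0,-0.04,0.012],0],[[0,-0.04,0.012],0],[[0,-0.04,0.012],0],[[0,-0.04,0.012],0],[[0,-0.04,0.012],0],[[0,-0.034,0.011],0],[[0,0,0],0]]'
python3 -m crank '[[[0,0,0],0],[[0,0,0],0],[[0,0,0],0]]'
python3 - <<'E'
from h import *
plan(.523,-.092,.15,97)
p=viewer.capture('side'); save(p,'a.png'); i=cv2.resize(p['img'][160:320,180:360],None,fx=4,fy=3.75); i=cv2.resize(p['img'][150:310,170:370],None,fx=4,fy=3.75*16/15)
cv2.imwrite('pics/a.png',cv2.resize(p['img'][160:310,170:370,::-1],None,fx=4,fy=4))
E
```

```text
time_s: 2.0
eef_pos: [0.2567, 0.5145, 0.2054]
tcp_rot: [[-0.0, -0.129, 0.992], [-0.0, 0.992, 0.129], [-1.0, -0.0, -0.0]]
contact_force: [-0.3, 0.4, 0.1]
width: 0.0939
time_s: 2.8
eef_pos: [0.3919, 0.2073, 0.2057]
tcp_rot: [[0.001, -0.124, 0.992], [0.0, 0.992, 0.124], [-1.0, 0.0, 0.001]]
contact_force: [0.3, 0.6, 1.0]
width: 0.0942
time_s: 3.6
eef_pos: [0.5092, -0.0567, 0.2057]
tcp_rot: [[0.001, -0.118, 0.993], [-0.002, 0.993, 0.118], [-1.0, -0.002, 0.001]]
contact_force: [0.8, 0.1, 0.1]
width: 0.0939
time_s: 3.9
eef_pos: [0.5071, -0.0516, 0.2054]
tcp_rot: [[-0.0, -0.125, 0.992], [0.0, 0.992, 0.125], [-1.0, 0.0, -0.0]]
contact_force: [-0.1, -0.3, -0.3]
width: 0.0939
3.9 [ 0.5071 -0.0516  0.2054] [-0.1375 -0.2977 -0.3028] 0.09387666679503147
jaw 97.18 tilt [-0.0003  0.0003 -1.    ] twist 0.18 shift x,y,z mm [ 55.4017 -42.0472  10.8474]
```

View pics/a.png

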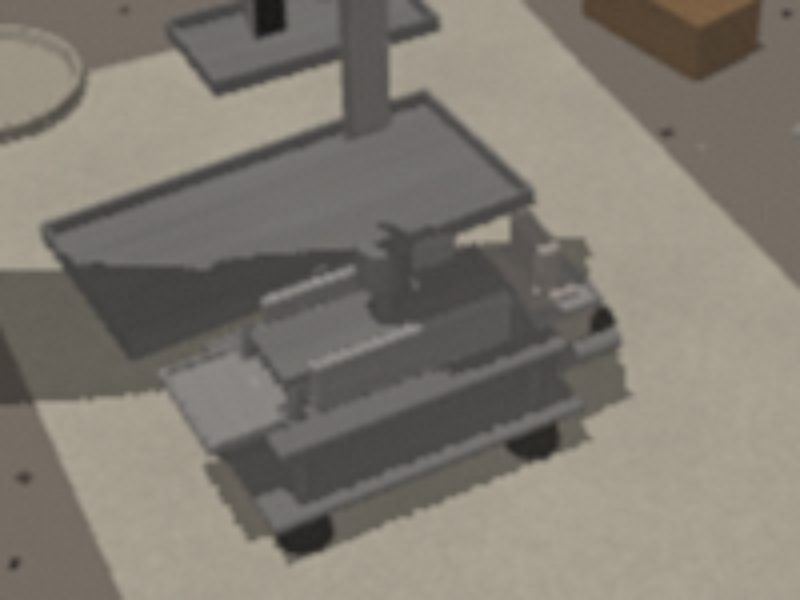

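Run:
```python
from h import *
p=viewer.capture('side');t=viewer.capture('top')
for z in(.125,.137): print(z,unproj(t,[324,244],z),unproj(p,[267,224],z))
print(proj(t,[[.523,-.092,.137],[.523,-.092,.091]]),proj(p,[.523,-.092,.137]))
i=cv2.imread('pics/top0.png')[200:290,290:360]; j=cv2.imread('pics/side0.png')[200:290,205:335]
cv2.imwrite('pics/b.png',np.hstack([cv2.resize(i,None,fx=4,fy=4,interpolation=2),cv2.resize(j,None,fx=4,fy=4,interpolation=2)]))
```

```text
0.125 [[ 0.5277 -0.0909  0.125 ]] [[ 0.527  -0.0947  0.125 ]]
0.137 [[ 0.5276 -0.0896  0.137 ]] [[ 0.522  -0.1084  0.137 ]]
[[325.1754 246.0768]
 [322.908  246.0748]] [[264.4523 218.8366]]
```

View pics/b.png

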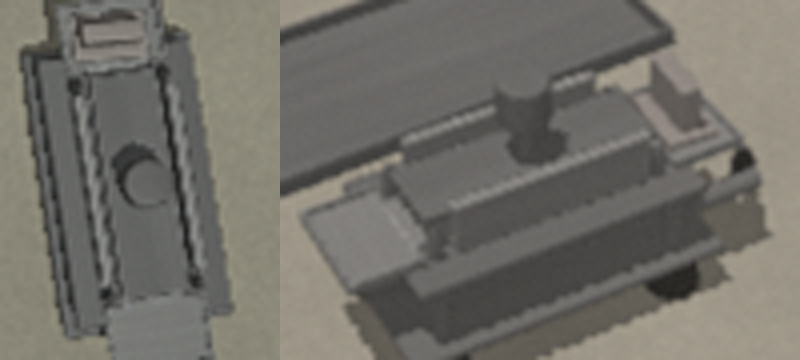

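```bash
python3 -m crank '[[[0,0,0],0.2],[[0,-0.022,0.006],0],[[0,-0.022,0.006],0],[[0.0,0,0],0],[[0,0,0],0],[[0,0,0],0]]'
python3 -m crank '[[[0.022,0,0],0],[[0.022,0,0],0],[[0,0,0],0],[[0,0,0],0],[[0,0,0],0]]'
python3 - <<'E'
from h import *
plan(.524,-.094,.108,97)
p=viewer.capture('side')
cv2.imwrite('pics/c.png',cv2.resize(p['img'][160:310,170:370,::-1],None,fx=4,fy=4))
E
```

```text
time_s: 4.65
eef_pos: [0.5244, -0.0943, 0.2053]
tcp_rot: [[-0.001, -0.12, 0.993], [0.001, 0.993, 0.12], [-1.0, 0.001, -0.0]]
contact_force: [-0.2, 1.2, 0.1]
width: 0.094
time_s: 5.15
eef_pos: [0.5256, -0.0951, 0.1629]
tcp_rot: [[0.002, -0.12, 0.993], [-0.001, 0.993, 0.12], [-1.0, -0.001, 0.002]]
contact_force: [0.7, -0.7, 0.2]
width: 0.0938
5.15 [ 0.5256 -0.0951  0.1629] [ 0.6893 -0.71    0.1629] 0.09378643513383371
jaw 96.91 tilt [ 0.0022 -0.0007 -1.    ] twist -0.09 shift x,y,z mm [54.854   1.2702 -1.4942]
```

View pics/c.png

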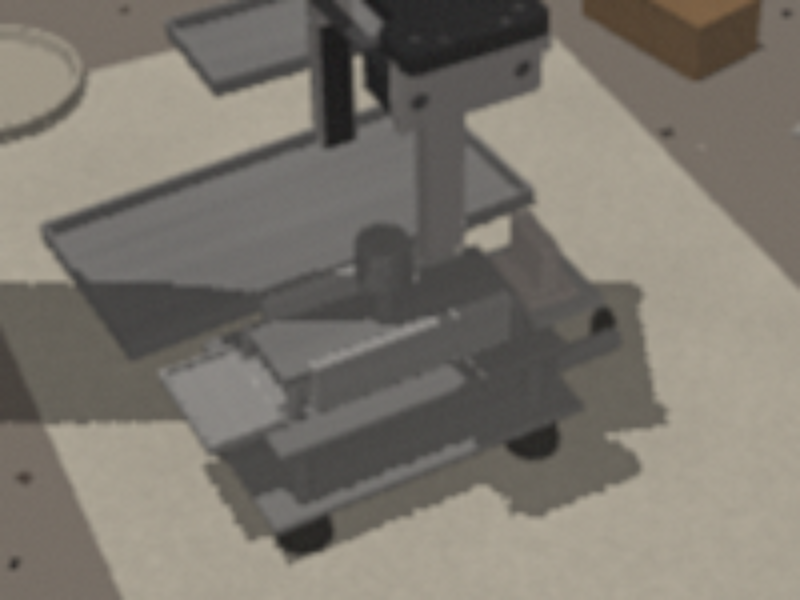

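```bash
python3 -m crank '[[[0.02,0,0],0],[[0.02,0,0],0],[[0.014,0,0],0],[[0,0,0],0],[[0,0,0],0]]'
python3 -m crank '[[[0,0,0],0],[[0,0,0],0],[[0,0,0],0],[[0,0,0],0],[[0,0,0],0],[[0,0,0],0],[[0,0,0],0],[[0,0,0],0]]' 255
python3 -m crank '[[[-0.005,0,0],0],[[-0.01,0,0],0],[[-0.02,0,0],0],[[-0.03,0,0],0],[[-0.03,0,0],0],[[0,0,0],0],[[0,0,0],0]]'
python3 - <<'E'
from h import *
plan(.611,.292,.203,96)
p=viewer.capture('side')
cv2.imwrite('pics/d.png',cv2.resize(p['img'][120:310,150:400,::-1],None,fx=3,fy=3))
E
```

```text
time_s: 5.7
eef_pos: [0.5252, -0.0953, 0.108]
tcp_rot: [[0.001, -0.12, 0.993], [-0.0, 0.993, 0.12], [-1.0, -0.0, 0.001]]
contact_force: [0.2, -0.2, 0.7]
width: 0.0935
time_s: 6.5
eef_pos: [0.5248, -0.0951, 0.1074]
tcp_rot: [[-0.0, -0.12, 0.993], [0.0, 0.993, 0.12], [-1.0, 0.0, -0.0]]
contact_force: [-0.3, -0.3, 0.2]
width: 0.0336
time_s: 7.2
eef_pos: [0.5249, -0.0951, 0.2026]
tcp_rot: [[0.001, -0.12, 0.993], [-0.0, 0.993, 0.12], [-1.0, -0.0, 0.001]]
contact_force: [0.1, 0.6, -2.9]
width: 0.0275
7.2 [ 0.5249 -0.0951  0.2026] [ 0.0561  0.5649 -2.9487] 0.027487573414880315
jaw 96.89 tilt [ 0.0009 -0.0003 -1.    ] twist 0.89 shift x,y,z mm [ -0.4324 376.0081 126.1433]
```

View pics/d.png

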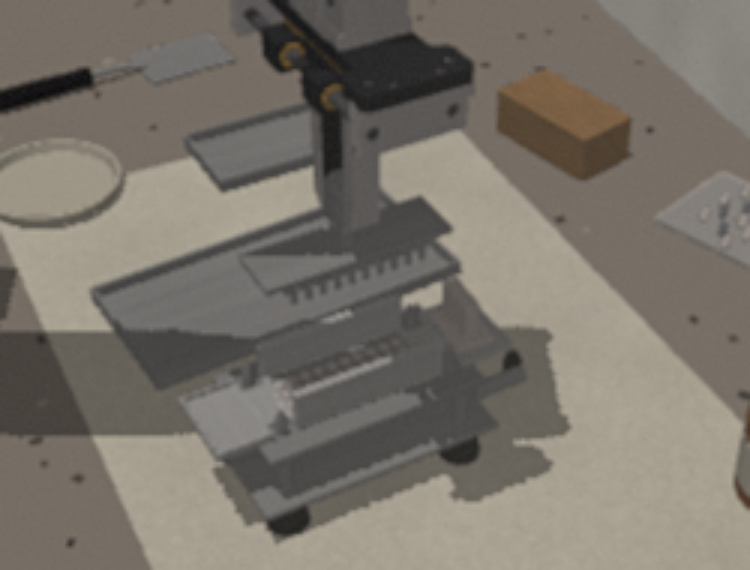

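```bash
python3 -m crank '[[[0,0.012,0.004],0.9],[[0,0.024,0.008],0],[[0,0.034,0.0115],0],[[0,0.034,0.0115],0],[[0,0.034,0.0115],0],[[0,0.034,0.0115],0],[[0,0.034,0.0115],0],[[0,0.034,0.0115],0]]'
python3 -m crank '[[[0,0.034,0.0115],0],[[0,0.034,0.0115],0],[[0,0.034,0.0115],0],[[0,0.024,0.007],0],[[0,0.010,0.004],0],[[0,0,0],0],[[0,0,0],0],[[0,0,0],0]]'
python3 - <<'E'
from h import *
plan(.611,.292,.06,96)
E
```

```text
time_s: 8.05
eef_pos: [0.5784, 0.1533, 0.1991]
tcp_rot: [[-0.005, -0.104, 0.995], [-0.001, 0.995, 0.104], [-1.0, -0.0, -0.006]]
contact_force: [1.2, -0.4, -3.2]
width: 0.0275
time_s: 8.85
eef_pos: [0.611, 0.2903, 0.2019]
tcp_rot: [[-0.001, -0.103, 0.995], [-0.001, 0.995, 0.103], [-1.0, -0.001, -0.001]]
contact_force: [1.0, 0.0, -4.3]
width: 0.0274
8.85 [0.611  0.2903 0.2019] [ 1.0026  0.0046 -4.3244] 0.02743947042696494
jaw 95.89 tilt [-0.0012 -0.0011 -1.    ] twist -0.11 shift x,y,z mm [141.8804   1.6431   0.1526]
```

```bash
python3 -m crank '[[[0.015,0,0],0],[[0.03,0,0],0],[[0.035,0,0],0],[[0.03,0,0],0],[[0.02,0,0],0],[[0.012,0,0],0],[[0,0,0],0],[[0,0,0],0]]'
python3 -m crank '[[[0,0,0],0],[[0,0,0],0],[[0,0,0],0]]'
python3 - <<'E'
from h import *
st()
p=viewer.capture('side'); cv2.imwrite('pics/e.png',cv2.resize(p['img'][70:230,130:330,::-1],None,fx=4,fy=3.75))
E
```

```text
time_s: 9.65
eef_pos: [0.6118, 0.2919, 0.0611]
tcp_rot: [[0.001, -0.104, 0.995], [0.0, 0.995, 0.104], [-1.0, 0.0, 0.001]]
contact_force: [0.9, 0.0, -3.3]
width: 0.0275
time_s: 9.95
eef_pos: [0.6121, 0.2924, 0.0619]
tcp_rot: [[0.002, -0.104, 0.995], [0.001, 0.995, 0.104], [-1.0, 0.0, 0.002]]
contact_force: [-0.5, 0.2, -3.0]
width: 0.0273
9.95 [0.6121 0.2924 0.0619] [-0.5458  0.2198 -3.0406] 0.02728319863315952
```

View pics/e.png

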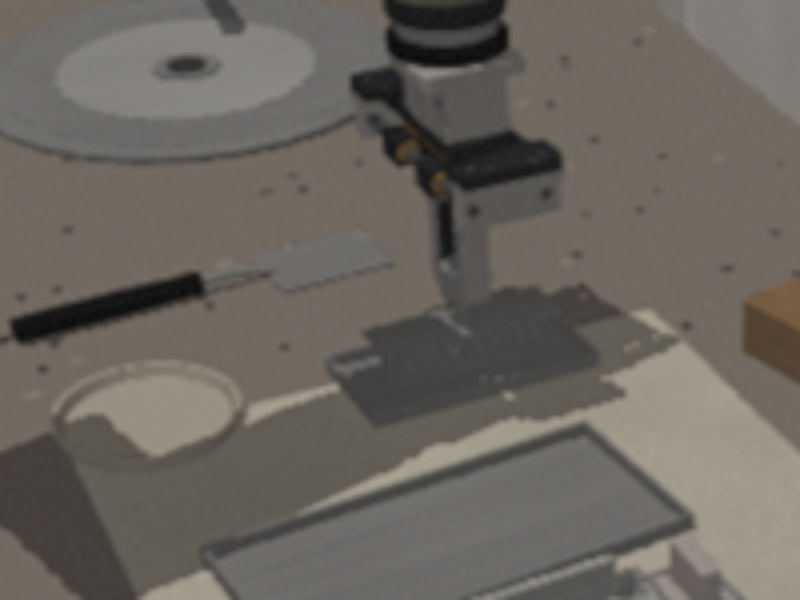

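```bash
python3 -m crank '[[[0.007,0,0],0],[[0.006,0,0],0],[[0.004,0,0],0],[[0.002,0,0],0],[[0,0,0],0],[[0,0,0],0]]'
python3 -m crank '[[[0.001,0,0],0],[[0.001,0,0],0],[[0,0,0],0],[[0,0,0],0]]'
```

```text
time_s: 10.6
eef_pos: [0.6105, 0.2924, 0.0424]
tcp_rot: [[-0.001, -0.105, 0.995], [0.0, 0.995, 0.105], [-1.0, 0.0, -0.001]]
contact_force: [-4.0, -0.9, 5.8]
width: 0.0277
time_s: 11.0
eef_pos: [0.6106, 0.2924, 0.0424]
tcp_rot: [[-0.001, -0.105, 0.995], [-0.0, 0.995, 0.105], [-1.0, 0.0, -0.001]]
contact_force: [-8.9, -1.6, 13.5]
width: 0.0276
```

```bash
python3 -m crank '[[[-0.0015,0,0],0],[[0,0,0],0]]'
python3 -m crank '[[[0,0,0],0],[[0,0,0],0],[[0,0,0],0],[[0,0,0],0],[[0,0,0],0],[[0,0,0],0]]' 0
python3 -m crank '[[[-0.01,0,0],0],[[-0.03,0,0],0],[[-0.04,0,0],0],[[-0.04,0,0],0],[[-0.03,0,0],0],[[-0.01,0,0],0],[[0,0,0],0],[[0,0,0],0]]'
python3 - <<'E'
from h import *
plan(.612,-.081,.2,97)
p=viewer.capture('side'); cv2.imwrite('pics/f.png',cv2.resize(p['img'][110:310,150:350,::-1],None,fx=3,fy=3))
t=viewer.capture('top')
print(viewer.spot_point(t,'tamper')[:1],viewer.spot_point(p,'spreader')[:1],viewer.spot_point(t,'spreader')[:1],viewer.spot_point(t,'frame')[:1],rect(t,'frame',.1),rect(t,'spreader',.1))
E
```

```text
time_s: 11.2
eef_pos: [0.611, 0.2925, 0.0424]
tcp_rot: [[-0.0, -0.105, 0.995], [0.0, 0.995, 0.105], [-1.0, 0.0, -0.0]]
contact_force: [-5.4, 0.4, 7.9]
width: 0.0273
time_s: 11.8
eef_pos: [0.6113, 0.292, 0.0408]
tcp_rot: [[-0.0, -0.104, 0.995], [-0.0, 0.995, 0.104], [-1.0, -0.0, -0.0]]
contact_force: [-0.2, -0.2, -0.3]
width: 0.0718
time_s: 12.6
eef_pos: [0.6102, 0.2917, 0.1991]
tcp_rot: [[-0.003, -0.104, 0.995], [-0.001, 0.995, 0.104], [-1.0, -0.001, -0.003]]
contact_force: [-0.0, -0.1, -0.2]
width: 0.0937
12.6 [0.6102 0.2917 0.1991] [-0.0435 -0.0829 -0.2171] 0.09369143376795695
jaw 95.98 tilt [-0.0026 -0.0009 -1.    ] twist -1.02 shift x,y,z mm [  -0.8532 -370.1471  -43.6689]
[{'centre': [0.6076, 0.2969, 0.0034], 'conf': 0.94}] [{'centre': [0.6146, -0.08, 0.0694], 'conf': 0.5}] [{'centre': [0.6111, -0.0795, 0.0768], 'conf': 0.52}] [{'centre': [0.5251, -0.096, 0.0707], 'conf': 0.69}] (0.87, array([526.4193, -94.47  ]), array([216.0742,  64.2474]), 6.891867160797119, np.uint64(1358)) None
```

View pics/f.png

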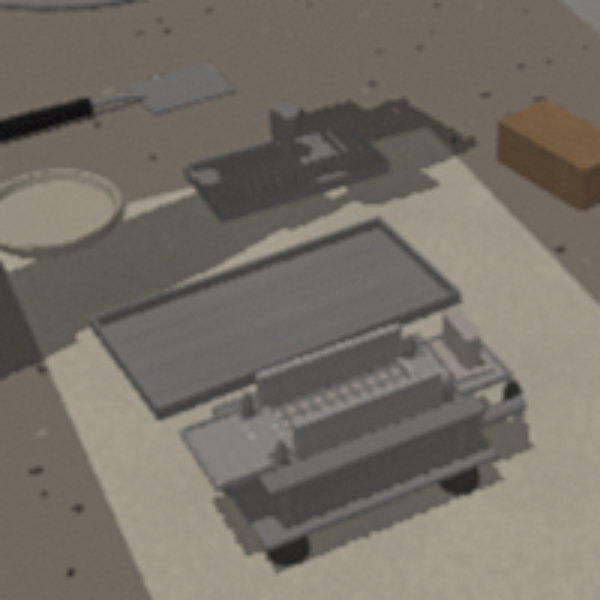

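```bash
python3 -m crank '[[[0,-0.016,-0.002],-1],[[0,-0.036,-0.0042],0],[[0,-0.036,-0.0042],0],[[0,-0.036,-0.0042],0],[[0,-0.036,-0.0042],0],[[0,-0.036,-0.0042],0],[[0,-0.036,-0.0042],0],[[0,-0.036,-0.0042],0]]'
python3 -m crank '[[[0,-0.036,-0.004],0],[[0,-0.036,-0.004],0],[[0,-0.025,-0.0025],0],[[0,-0.006,0],0],[[0,0,0],0],[[0,0,0],0],[[0,0,0],0]]'
python3 - <<'E'
from h import *
plan(.613,-.082,.081,97)
E
```

```text
time_s: 13.8
eef_pos: [0.6122, 0.0208, 0.201]
tcp_rot: [[0.0, -0.122, 0.993], [-0.0, 0.993, 0.122], [-1.0, -0.0, 0.0]]
contact_force: [0.5, 0.3, 0.2]
width: 0.0941
time_s: 14.5
eef_pos: [0.6145, -0.0797, 0.2009]
tcp_rot: [[-0.0, -0.123, 0.992], [0.0, 0.992, 0.123], [-1.0, 0.0, -0.0]]
contact_force: [0.3, -0.6, -0.1]
width: 0.0938
14.5 [ 0.6145 -0.0797  0.2009] [ 0.2892 -0.5792 -0.0903] 0.09377772340179288
jaw 97.09 tilt [-0.0001  0.0005 -1.    ] twist 0.09 shift x,y,z mm [119.9291  -2.1395  -1.7317]
```

```bash
python3 -m crank '[[[0.02,-0.001,-0.001],0],[[0.03,-0.001,0],0],[[0.02,0,0],0],[[0.01,0,0],0],[[0,0,0],0],[[0,0,0],0],[[0,0,0],0]]'
python3 - <<'E'
from h import *
plan(.613,-.082,.081,97)
p=viewer.capture('side'); cv2.imwrite('pics/g.png',cv2.resize(p['img'][160:290,230:360,::-1],None,fx=4.5,fy=4.5,interpolation=2))
print(proj(p,[[.613,-.082,.081],[.613,-.082,.12],[.613,-.082,.106]])-[230,160])
E
```

```text
time_s: 15.2
eef_pos: [0.615, -0.0834, 0.1227]
tcp_rot: [[0.003, -0.122, 0.993], [-0.001, 0.993, 0.122], [-1.0, -0.001, 0.003]]
contact_force: [0.3, -0.0, 0.7]
width: 0.0942
15.2 [ 0.615  -0.0834  0.1227] [ 0.2589 -0.0053  0.6626] 0.09416260619787674
jaw 97.01 tilt [ 0.003  -0.0008 -1.    ] twist 0.01 shift x,y,z mm [41.7052  1.6491 -1.8032]
[[74.2202 66.7815]
 [74.7534 51.8652]
 [74.5591 57.3021]]
```

View pics/g.png

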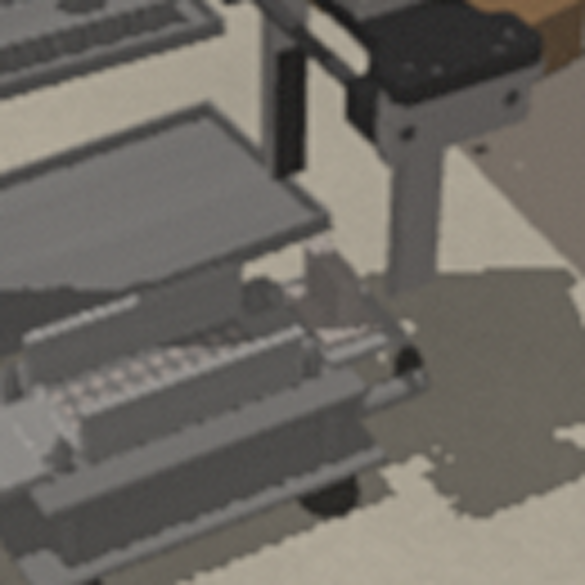

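```bash
python3 -m crank '[[[0.015,0.001,-0.002],0],[[0.015,0,0],0],[[0.009,0,0],0],[[0.002,0,0],0],[[0,0,0],0],[[0,0,0],0]]'
python3 -m crank '[[[0,0,0],0],[[0,0,0],0],[[0,0,0],0],[[0,0,0],0],[[0,0,0],0],[[0,0,0],0],[[0,0,0],0],[[0,0,0],0]]' 255
python3 -m crank '[[[0,0,0],0],[[-0.005,0,0],0],[[-0.02,0,0],0],[[-0.03,0,0],0],[[-0.03,0,0],0],[[-0.02,0,0],0],[[0,0,0],0],[[0,0,0],0]]'
python3 - <<'E'
from h import *
plan(.398,.304,.19,97)
p=viewer.capture('side'); cv2.imwrite('pics/h.png',cv2.resize(p['img'][130:290,200:360,::-1],None,fx=3.5,fy=3.5,interpolation=2))
E
```

```text
time_s: 15.85
eef_pos: [0.6119, -0.0828, 0.0801]
tcp_rot: [[0.0, -0.122, 0.993], [-0.0, 0.993, 0.122], [-1.0, -0.0, 0.0]]
contact_force: [0.7, 0.4, 0.5]
width: 0.094
time_s: 16.65
eef_pos: [0.6116, -0.0826, 0.08]
tcp_rot: [[-0.0, -0.122, 0.993], [0.0, 0.993, 0.122], [-1.0, 0.0, -0.0]]
contact_force: [0.6, 0.1, 0.5]
width: 0.0357
time_s: 17.45
eef_pos: [0.6116, -0.0827, 0.1849]
tcp_rot: [[0.0, -0.122, 0.993], [-0.0, 0.993, 0.122], [-1.0, -0.0, 0.0]]
contact_force: [0.1, 0.2, -1.0]
width: 0.0356
17.45 [ 0.6116 -0.0827  0.1849] [ 0.101   0.2125 -1.0067] 0.03561869436001228
jaw 96.98 tilt [ 0.0005 -0.0001 -1.    ] twist -0.02 shift x,y,z mm [  -5.0606  409.8196 -164.8683]
```

View pics/h.png

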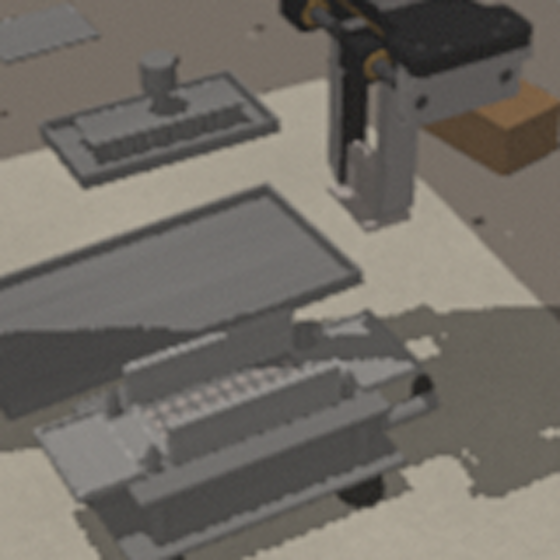

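```bash
python3 -m crank '[[[0,0.015,-0.006],0],[[0,0.03,-0.012],0],[[0,0.036,-0.0145],0],[[0,0.036,-0.0145],0],[[0,0.036,-0.0145],0],[[0,0.036,-0.0145],0],[[0,0.036,-0.0145],0],[[0,0.036,-0.0145],0]]'
python3 -m crank '[[[0,0.036,-0.0145],0],[[0,0.036,-0.0145],0],[[0,0.036,-0.0145],0],[[0,0.028,-0.011],0],[[0,0.013,-0.0055],0],[[0,0,0],0],[[0,0,0],0],[[0,0,0],0]]'
python3 - <<'E'
from h import *
plan(.398,.304,.010,97)
E
```

```text
time_s: 18.3
eef_pos: [0.4727, 0.1654, 0.1833]
tcp_rot: [[-0.003, -0.122, 0.993], [-0.0, 0.993, 0.122], [-1.0, 0.0, -0.003]]
contact_force: [-0.4, 0.2, -0.2]
width: 0.0356
time_s: 19.1
eef_pos: [0.3984, 0.3031, 0.1846]
tcp_rot: [[-0.0, -0.12, 0.993], [-0.001, 0.993, 0.12], [-1.0, -0.001, -0.0]]
contact_force: [0.1, -0.7, 0.0]
width: 0.0358
19.1 [0.3984 0.3031 0.1846] [ 0.0717 -0.6887  0.0085] 0.035819737670613236
jaw 96.9 tilt [-0.0002 -0.0008 -1.    ] twist -0.1 shift x,y,z mm [174.642    0.9048  -0.3415]
```

```bash
python3 -m crank '[[[0.02,0,0],0],[[0.035,0,0],0],[[0.035,0,0],0],[[0.035,0,0],0],[[0.02,0,0],0],[[0.01,0,0],0],[[0,0,0],0],[[0,0,0],0]]'
python3 -m crank '[[[0.006,0,0],0],[[0.005,0,0],0],[[0.003,0,0],0],[[0.002,0,0],0],[[0.001,0,0],0],[[0.001,0,0],0],[[0,0,0],0],[[0,0,0],0]]'
```

```text
time_s: 19.9
eef_pos: [0.3993, 0.3043, 0.0309]
tcp_rot: [[0.002, -0.121, 0.993], [0.001, 0.993, 0.121], [-1.0, 0.001, 0.002]]
contact_force: [-0.6, -0.1, -0.6]
width: 0.0361
time_s: 20.7
eef_pos: [0.398, 0.3043, 0.012]
tcp_rot: [[0.0, -0.122, 0.993], [0.0, 0.993, 0.122], [-1.0, 0.0, 0.0]]
contact_force: [0.1, 0.3, 0.0]
width: 0.036
```

```bash
python3 -m crank '[[[0.001,0,0],0],[[0.001,0,0],0],[[0,0,0],0]]'
python3 -m crank '[[[0,0,0],0]]'
```

```text
time_s: 21.0
eef_pos: [0.398, 0.3043, 0.0099]
tcp_rot: [[0.0, -0.122, 0.993], [0.0, 0.993, 0.122], [-1.0, 0.0, 0.0]]
contact_force: [-1.1, 0.6, 0.4]
width: 0.0358
time_s: 21.1
eef_pos: [0.3979, 0.3042, 0.0099]
tcp_rot: [[-0.0, -0.122, 0.993], [-0.0, 0.993, 0.122], [-1.0, -0.0, -0.0]]
contact_force: [0.2, -0.1, -0.7]
width: 0.0357
```

```bash
python3 -m crank '[[[0.0007,0,0],0],[[0,0,0],0],[[0,0,0],0]]'
python3 -m crank '[[[0,0,0],0],[[0,0,0],0]]'
```

```text
time_s: 21.4
eef_pos: [0.3979, 0.3042, 0.0098]
tcp_rot: [[-0.0, -0.122, 0.993], [-0.0, 0.993, 0.122], [-1.0, -0.0, -0.0]]
contact_force: [-1.7, -2.1, 5.6]
width: 0.036
time_s: 21.6
eef_pos: [0.3979, 0.3042, 0.0099]
tcp_rot: [[-0.0, -0.122, 0.993], [-0.0, 0.993, 0.122], [-1.0, -0.0, -0.0]]
contact_force: [-2.4, -2.2, 6.3]
width: 0.0359
```

```bash
python3 -m crank '[[[0,0,0],0],[[0,0,0],0],[[0,0,0],0],[[0,0,0],0],[[0,0,0],0]]' 95
python3 -m crank '[[[-0.01,0,0],0],[[-0.03,0,0],0],[[-0.04,0,0],0],[[-0.04,0,0],0],[[-0.035,0,0],0],[[-0.01,0,0],0],[[0,0,0],0]]'
python3 - <<'E'
from h import *
plan(.5245,-.0945,.175,97)
p=viewer.capture('side');t=viewer.capture('top')
print(viewer.spot_point(t,'spreader')[:1],viewer.spot_point(p,'spreader')[:1],rect(t,'spreader',.03))
for n in('frame','filler'):print(n,[np.array(viewer.spot_point(q,n)[0]['centre']) for q in(p,t)],rect(t,n,.1))
i=np.hstack([cv2.resize(p['img'][100:310,100:360,::-1],None,fx=1.7,fy=1.7,interpolation=2),cv2.resize(t['img'][190:330,120:360,::-1],(350,357))])
cv2.imwrite('pics/i.png',i)
E
```

```text
time_s: 22.1
eef_pos: [0.3979, 0.3042, 0.0091]
tcp_rot: [[-0.0, -0.122, 0.993], [-0.0, 0.993, 0.122], [-1.0, -0.0, -0.0]]
contact_force: [0.2, 0.8, 0.1]
width: 0.0586
time_s: 22.8
eef_pos: [0.3993, 0.305, 0.1766]
tcp_rot: [[0.004, -0.122, 0.993], [0.002, 0.993, 0.122], [-1.0, 0.002, 0.005]]
contact_force: [-0.5, 0.3, -0.6]
width: 0.0592
22.8 [0.3993 0.305  0.1766] [-0.5411  0.2953 -0.6356] 0.05915121786682265
jaw 96.99 tilt [ 0.0044  0.0023 -1.    ] twist -0.01 shift x,y,z mm [   1.5695 -411.7745   75.5558]
[{'centre': [0.3958, 0.3046, 0.0062], 'conf': 0.48}] [{'centre': [0.3998, 0.303, 0.0028], 'conf': 0.62}] None
frame [array([ 0.5241, -0.0922,  0.0691]), array([ 0.5236, -0.0925,  0.0688])] (0.73, array([525.9297, -94.0222]), array([215.8253,  65.7514]), 6.98085880279541, np.uint64(1656))
filler [array([ 0.522 , -0.0938, -0.0019]), array([ 0.5253, -0.0955, -0.0041])] (0.91, array([545.2006, -84.6804]), array([205.8306,  99.3326]), 7.892853260040283, np.uint64(2186))
```

View pics/i.png

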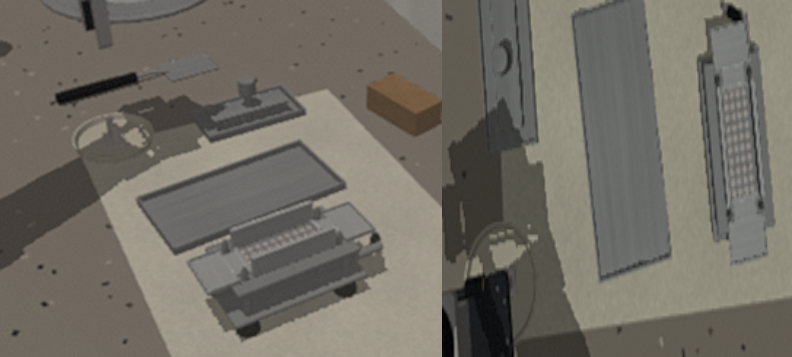

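```bash
python3 -m crank '[[[0,-0.02,0.004],0],[[0,-0.036,0.0065],0],[[0,-0.036,0.0065],0],[[0,-0.036,0.0065],0],[[0,-0.036,0.0065],0],[[0,-0.036,0.0065],0],[[0,-0.036,0.0065],0],[[0,-0.036,0.0065],0]]' 0
python3 -m crank '[[[0,-0.036,0.0065],0],[[0,-0.036,0.0065],0],[[0,-0.036,0.0065],0],[[0,-0.02,0.0045],0],[[0,-0.011,0.002],0],[[0,0,0],0],[[0,0,0],0],[[0,0,0],0]]'
python3 - <<'E'
from h import *
plan(.524,-.0937,.075,97)
E
```

```text
time_s: 24.15
eef_pos: [0.4805, 0.0388, 0.1744]
tcp_rot: [[0.0, -0.122, 0.993], [0.0, 0.993, 0.122], [-1.0, 0.0, 0.0]]
contact_force: [0.8, 0.3, 0.1]
width: 0.0937
time_s: 24.95
eef_pos: [0.5225, -0.0932, 0.1741]
tcp_rot: [[-0.001, -0.123, 0.992], [0.001, 0.992, 0.123], [-1.0, 0.001, -0.0]]
contact_force: [0.7, -0.2, -0.6]
width: 0.094
24.95 [ 0.5225 -0.0932  0.1741] [ 0.7374 -0.2182 -0.6257] 0.09395117233107256
jaw 97.06 tilt [-0.0005  0.0006 -1.    ] twist 0.06 shift x,y,z mm [99.1178 -0.6436  1.4597]
```

```bash
python3 -m crank '[[[0.02,-0.0005,0.0015],0],[[0.03,0,0],0],[[0.025,0,0],0],[[0.015,0,0],0],[[0.008,0,0],0],[[0,0,0],0],[[0,0,0],0],[[0,0,0],0]]'
python3 -m crank '[[[0,0,0],0],[[0,0,0],0],[[0,0,0],0],[[0,0,0],0],[[0,0,0],0],[[0,0,0],0],[[0,0,0],0],[[0,0,0],0]]' 255
python3 -m crank '[[[0,0,0],0],[[0,0,0],0]]'
```

```text
time_s: 25.75
eef_pos: [0.5255, -0.095, 0.0776]
tcp_rot: [[0.002, -0.122, 0.993], [-0.001, 0.993, 0.122], [-1.0, -0.001, 0.002]]
contact_force: [-1.0, 1.3, -1.0]
width: 0.094
time_s: 26.55
eef_pos: [0.5244, -0.0944, 0.0763]
tcp_rot: [[-0.0, -0.122, 0.993], [0.001, 0.993, 0.122], [-1.0, 0.001, -0.0]]
contact_force: [-0.2, 2.4, 2.9]
width: 0.0594
time_s: 26.75
eef_pos: [0.5244, -0.0944, 0.0763]
tcp_rot: [[-0.0, -0.122, 0.993], [0.001, 0.993, 0.122], [-1.0, 0.001, -0.0]]
contact_force: [0.0, 2.9, 3.0]
width: 0.0596
```

```bash
python3 -m crank '[[[-0.003,0,0],0],[[-0.006,0,0],0],[[-0.012,0,0],0],[[-0.02,0,0],0],[[-0.02,0,0],0],[[-0.015,0,0],0],[[-0.008,0,0],0],[[0,0,0],0]]'
python3 -m crank '[[[0,0,0],0],[[0,0,0],0]]'
python3 - <<'E'
from h import *
plan(.538,.101,.16,99)
p=viewer.capture('side'); t=viewer.capture('top');cv2.imwrite('pics/j.png',np.hstack([cv2.resize(p['img'][130:310,180:360,::-1],None,fx=2.2,fy=2.2,interpolation=2),cv2.resize(t['img'][190:300,280:390,::-1],(396,396),interpolation=2)]))
E
```

```text
time_s: 27.55
eef_pos: [0.5255, -0.0954, 0.1621]
tcp_rot: [[0.003, -0.121, 0.993], [-0.001, 0.993, 0.121], [-1.0, -0.002, 0.003]]
contact_force: [0.2, -1.0, -4.1]
width: 0.0598
time_s: 27.75
eef_pos: [0.5235, -0.0946, 0.1591]
tcp_rot: [[-0.002, -0.122, 0.993], [0.001, 0.993, 0.122], [-1.0, 0.001, -0.002]]
contact_force: [0.3, 0.4, -3.3]
width: 0.0598
27.75 [ 0.5235 -0.0946  0.1591] [ 0.3144  0.3663 -3.2586] 0.05976388483075009
jaw 96.98 tilt [-0.0022  0.0007 -1.    ] twist -2.02 shift x,y,z mm [ -0.9353 190.92    44.9102]
```

View pics/j.png

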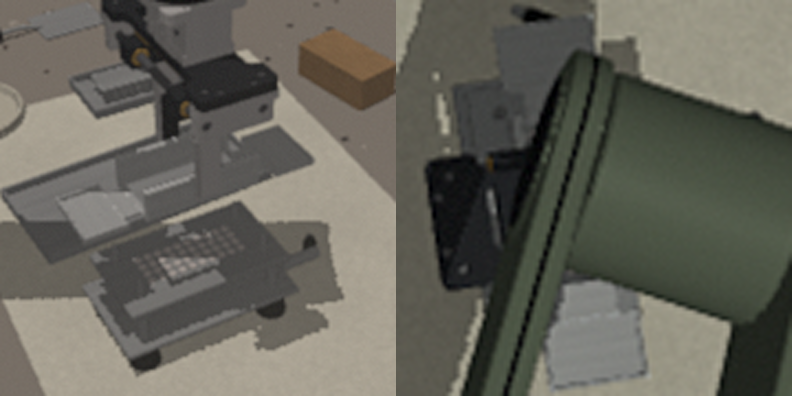

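Frame held level, clear of the posts. Carry it to the large tray.

```bash
python3 -m crank '[[[0,0.006,0.0015],-1],[[0,0.016,0.004],-1],[[0,0.026,0.006],0],[[0,0.032,0.0075],0],[[0,0.032,0.0075],0],[[0,0.032,0.0075],0],[[0,0.025,0.006],0],[[0,0.015,0.0035],0]]'
python3 -m crank '[[[0,0.007,0.0015],0],[[0,0,0],0],[[0,0,0],0],[[0,0,0],0]]'
python3 - <<'E'
from h import *
plan(.538,.101,.009,99)
E
```

```text
time_s: 28.65
eef_pos: [0.5388, 0.096, 0.1599]
tcp_rot: [[-0.001, -0.159, 0.987], [0.001, 0.987, 0.159], [-1.0, 0.001, -0.001]]
contact_force: [-0.3, -0.5, -3.3]
width: 0.0601
time_s: 29.05
eef_pos: [0.5396, 0.0997, 0.1602]
tcp_rot: [[-0.0, -0.155, 0.988], [-0.0, 0.988, 0.155], [-1.0, -0.0, -0.0]]
contact_force: [0.2, 0.7, -2.5]
width: 0.0595
29.05 [0.5396 0.0997 0.1602] [ 0.2342  0.7001 -2.4981] 0.05946276216283778
jaw 98.91 tilt [-0.0002 -0.0005 -1.    ] twist -0.09 shift x,y,z mm [151.1581   1.5498  -1.3637]
```

```bash
python3 -m crank '[[[0.01,0.001,-0.001],0],[[0.025,0,0],0],[[0.03,0,0],0],[[0.03,0,0],0],[[0.02,0,0],0],[[0.012,0,0],0],[[0.005,0,0],0],[[0,0,0],0]]'
python3 -m crank '[[[0.005,0,0],0],[[0.005,0,0],0],[[0.003,0,0],0],[[0.001,0,0],0],[[0.001,0,0],0],[[0.001,0,0],0],[[0,0,0],0],[[0,0,0],0]]'
```

```text
time_s: 29.85
eef_pos: [0.5383, 0.1014, 0.0279]
tcp_rot: [[-0.001, -0.156, 0.988], [-0.0, 0.988, 0.156], [-1.0, 0.0, -0.001]]
contact_force: [-0.1, 0.7, -4.0]
width: 0.0595
time_s: 30.65
eef_pos: [0.5385, 0.1016, 0.0123]
tcp_rot: [[0.0, -0.156, 0.988], [-0.0, 0.988, 0.156], [-1.0, -0.0, 0.0]]
contact_force: [1.4, 0.3, -2.7]
width: 0.0595
```

```bash
python3 -m crank '[[[0.0015,0,0],0],[[0.001,0,0],0],[[0,0,0],0],[[0,0,0],0]]'
python3 -m crank '[[[0.0007,0,0],0],[[0,0,0],0],[[0,0,0],0]]'
```

```text
time_s: 31.05
eef_pos: [0.5384, 0.1016, 0.0097]
tcp_rot: [[-0.0, -0.156, 0.988], [-0.0, 0.988, 0.156], [-1.0, 0.0, -0.0]]
contact_force: [-0.3, 0.3, -3.5]
width: 0.0601
time_s: 31.35
eef_pos: [0.5386, 0.1016, 0.0094]
tcp_rot: [[0.0, -0.156, 0.988], [0.0, 0.988, 0.156], [-1.0, -0.0, 0.0]]
contact_force: [-1.0, 0.6, -0.5]
width: 0.0598
```

```bash
python3 -m crank '[[[0.0003,0,0],0],[[0,0,0],0],[[0,0,0],0]]'
python3 -m crank '[[[0,0,0],0],[[0,0,0],0],[[0,0,0],0],[[0,0,0],0],[[0,0,0],0]]' 55
python3 -m crank '[[[-0.01,0,0],0],[[-0.025,0,0],0],[[-0.035,0,0],0],[[-0.035,0,0],0],[[-0.025,0,0],0],[[-0.01,0,0],0],[[0,0,0],0]]'
python3 - <<'E'
from h import *
p=viewer.capture('side'); t=viewer.capture('top')
for n in('frame','filler','cap_plate','cap_rest'):
  for q in(p,t):
    r=viewer.spot_point(q,n); print(n,np.array(r[0]['centre']) if r else None)
print(rect(t,'cap_plate',.042),rect(t,'cap_rest',.005),rect(t,'filler',.05))
plan(.449,-.303,.15,84.5)
save(t,'kt.png');save(p,'kp.png')
cv2.imwrite('pics/k.png',np.hstack([cv2.resize(p['img'][140:380,150:350,::-1],None,fx=2.2,fy=2.2,interpolation=2),cv2.resize(t['img'][190:320,330:430,::-1],None,fx=3.5,fy=528/130,interpolation=2)]))
E
```

```text
time_s: 31.65
eef_pos: [0.5385, 0.1016, 0.0093]
tcp_rot: [[0.0, -0.156, 0.988], [0.0, 0.988, 0.156], [-1.0, -0.0, 0.0]]
contact_force: [-2.6, -0.7, 5.3]
width: 0.0597
time_s: 32.15
eef_pos: [0.5384, 0.1016, 0.0086]
tcp_rot: [[0.0, -0.156, 0.988], [-0.0, 0.988, 0.156], [-1.0, -0.0, 0.0]]
contact_force: [1.3, -0.5, -0.9]
width: 0.0738
time_s: 32.85
eef_pos: [0.5398, 0.1017, 0.1508]
tcp_rot: [[0.004, -0.156, 0.988], [0.0, 0.988, 0.156], [-1.0, -0.001, 0.004]]
contact_force: [-0.6, 0.4, 0.4]
width: 0.0734
frame [0.5391 0.1043 0.0016]
frame None
filler [ 0.5234 -0.0915  0.0026]
filler [ 0.5238 -0.0943  0.0005]
cap_plate [ 0.4461 -0.3029  0.0249]
cap_plate [ 0.446  -0.3022  0.0235]
cap_rest [ 0.4459 -0.3034  0.0018]
cap_rest [ 0.4419 -0.303  -0.0033]
(0.95, array([ 449.4523, -302.4719]), array([ 60.773 , 137.3991]), 87.43620300292969, np.uint64(1305)) (0.87, array([ 445.428 , -303.3292]), array([ 80.6341, 169.9272]), 84.10811614990234, np.uint64(828)) (0.62, array([544.8347, -90.9739]), array([213.5596, 102.2945]), 7.238527774810791, np.uint64(3054))
33.5 [0.5384 0.1016 0.1486] [-0.7674  0.0089  0.2075] 0.07378491731547601
jaw 98.98 tilt [-0.0003 -0.     -1.    ] twist 14.48 shift x,y,z mm [  -1.396  -411.3233  -50.1713]
```

View pics/k.png

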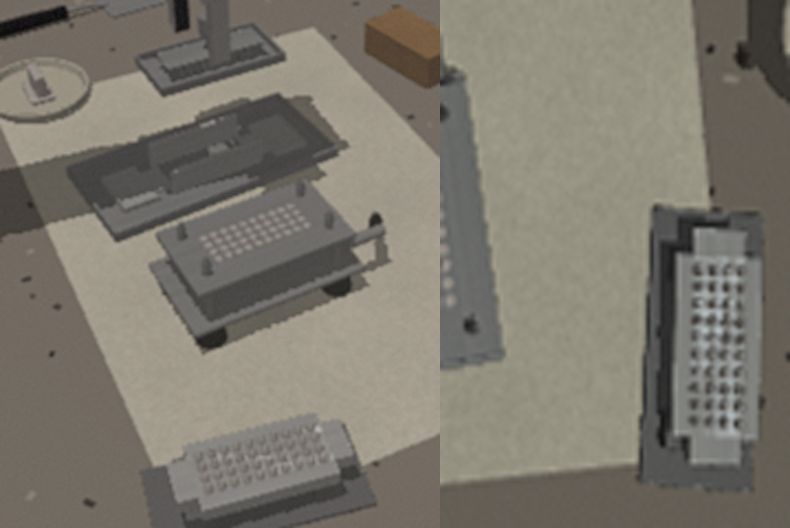

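Run:
```python
from h import *
P={'kp':viewer.capture('side'),'kt':viewer.capture('top')}
out=[]
for n,p in P.items():
    i=p['img'].astype(float)
    for q,z in(('filler',.07),('cap_plate',.042)):
        m=viewer.cut_out(p,q)[0]['region']
        c=np.array([.524,-.0935] if q=='filler' else [.4475,-.3027]); a=np.radians(7 if q=='filler' else -4)
        # rectified grid 0.5 mm/px on plane z around nominal
        N=161; gx,gy=np.meshgrid(np.arange(-65,65.1,.5),np.arange(-36,36.1,.5))
        W=np.c_[(c[0]*1000+gx*np.cos(a)-gy*np.sin(a)).ravel(),(c[1]*1000+gx*np.sin(a)+gy*np.cos(a)).ravel(),np.full(gx.size,z*1000)]/1000
        uv=proj(p,W).astype(np.float32).reshape(*gx.shape,2)
        g=cv2.remap(p['img'],uv[...,0],uv[...,1],cv2.INTER_CUBIC)
        out.append(cv2.resize(g[::-1,:,::-1],None,fx=1.5,fy=1.5))
        s=g.astype(float); w=(s[...,0]-s[...,2]) if 0 else s.mean(2)
        w=cv2.GaussianBlur(w,(0,0),1)-cv2.GaussianBlur(w,(0,0),14); w[w<8]=0
        w[np.abs(gx)>54]=0; w[np.abs(gy)>24]=0
        print(n,q,'offset along,across',(w*gx).sum()/w.sum(),(w*gy).sum()/w.sum())
plan(.4475,-.3027,.15,86)
cv2.imwrite('pics/l.png',np.vstack([np.hstack(out[:2]),np.hstack(out[2:])]))
```

```text
kp filler offset along,across -1.9097969381877815 0.9642755131208925
kp cap_plate offset along,across 9.106581219577018 -5.430040556342709
kt filler offset along,across -0.1629022034610301 -1.647565594742732
kt cap_plate offset along,across 1.5250667605786992 1.9122915476574471
33.8 [0.5385 0.1016 0.1488] [ 0.5726  0.3587 -0.1006] 0.07362748193484676
jaw 98.98 tilt [ 0.0001 -0.     -1.    ] twist 12.98 shift x,y,z mm [  -1.175  -409.6817  -62.5405]
```

View pics/l.png

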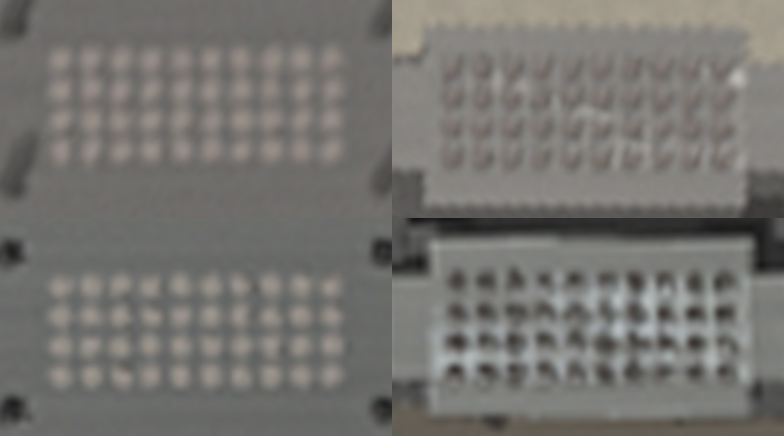

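```bash
python3 -m crank '[[[0,0,0],6.5],[[0,0,0],6.5],[[0,-0.02,-0.003],0],[[0,-0.036,-0.0055],0],[[0,-0.036,-0.0055],0],[[0,-0.036,-0.0055],0],[[0,-0.036,-0.0055],0],[[0,-0.036,-0.0055],0]]' 0
python3 -m crank '[[[0,-0.036,-0.0055],0],[[0,-0.036,-0.0055],0],[[0,-0.036,-0.0055],0],[[0,-0.036,-0.0055],0],[[0,-0.036,-0.005],0],[[0,-0.02,-0.003],0],[[0,-0.008,-0.001],0],[[0,0,0],0]]'
python3 -m crank '[[[0,0,0],0],[[0,0,0],0]]'
python3 - <<'E'
from h import *
plan(.448,-.3032,.028,86)
E
```

```text
time_s: 34.6
eef_pos: [0.4936, -0.0971, 0.149]
tcp_rot: [[0.001, 0.07, 0.998], [-0.0, 0.998, -0.07], [-1.0, -0.0, 0.001]]
contact_force: [0.1, 0.2, 0.5]
width: 0.0944
time_s: 35.4
eef_pos: [0.4483, -0.3017, 0.1487]
tcp_rot: [[0.0, 0.072, 0.997], [0.0, 0.997, -0.072], [-1.0, 0.0, 0.0]]
contact_force: [1.0, 0.2, -0.6]
width: 0.0941
time_s: 35.6
eef_pos: [0.4488, -0.2997, 0.1487]
tcp_rot: [[-0.0, 0.069, 0.998], [0.001, 0.998, -0.069], [-1.0, 0.001, -0.0]]
contact_force: [0.2, -0.1, -0.8]
width: 0.0941
35.6 [ 0.4488 -0.2997  0.1487] [ 0.1897 -0.1193 -0.8102] 0.09410016353237728
jaw 86.07 tilt [-0.0001  0.0006 -1.    ] twist 0.07 shift x,y,z mm [120.6734  -3.5102  -0.5154]
```

```bash
python3 -m crank '[[[0.02,-0.0035,-0.0005],0],[[0.03,0,0],0],[[0.03,0,0],0],[[0.02,0,0],0],[[0.012,0,0],0],[[0.0085,0,0],0],[[0,0,0],0],[[0,0,0],0]]'
python3 -m crank '[[[0,0,0],0],[[0,0,0],0]]'
python3 - <<'E'
from h import *
plan(.448,-.3032,.028,86)
E
```

```text
time_s: 36.4
eef_pos: [0.4485, -0.3049, 0.0291]
tcp_rot: [[0.001, 0.07, 0.998], [-0.001, 0.998, -0.07], [-1.0, -0.001, 0.001]]
contact_force: [-0.2, -0.1, -0.2]
width: 0.0939
time_s: 36.6
eef_pos: [0.4484, -0.3052, 0.0293]
tcp_rot: [[0.002, 0.07, 0.998], [-0.001, 0.998, -0.07], [-1.0, -0.001, 0.002]]
contact_force: [1.6, 1.2, 0.0]
width: 0.0941
36.6 [ 0.4484 -0.3052  0.0293] [1.6146 1.1777 0.0117] 0.09409165511183064
jaw 85.98 tilt [ 0.0016 -0.0015 -1.    ] twist -0.02 shift x,y,z mm [ 1.3363  1.9629 -0.5834]
```

```bash
python3 -m crank '[[[0.001,0.001,-0.0003],0],[[0,0,0],0],[[0,0,0],0]]'
python3 -m crank '[[[0,0,0],0],[[0,0,0],0],[[0,0,0],0],[[0,0,0],0],[[0,0,0],0],[[0,0,0],0],[[0,0,0],0],[[0,0,0],0]]' 255
python3 -m crank '[[[0,0,0],0],[[0,0,0],0],[[-0.002,0,0],0],[[-0.005,0,0],0],[[-0.008,0,0],0],[[-0.005,0,0],0],[[0,0,0],0],[[0,0,0],0]]'
```

```text
time_s: 36.9
eef_pos: [0.4475, -0.3035, 0.0273]
tcp_rot: [[0.0, 0.07, 0.998], [-0.0, 0.998, -0.07], [-1.0, -0.0, 0.0]]
contact_force: [-0.4, -0.3, 0.6]
width: 0.0936
time_s: 37.7
eef_pos: [0.4475, -0.3033, 0.0272]
tcp_rot: [[-0.0, 0.07, 0.998], [0.0, 0.998, -0.07], [-1.0, 0.0, -0.0]]
contact_force: [-0.1, 0.7, -0.6]
width: 0.0602
time_s: 38.5
eef_pos: [0.4477, -0.3037, 0.0476]
tcp_rot: [[0.001, 0.07, 0.998], [-0.001, 0.998, -0.07], [-1.0, -0.001, 0.001]]
contact_force: [-0.4, -0.3, -3.9]
width: 0.0598
```

```bash
python3 -m crank '[[[-0.01,0,0],0],[[-0.02,0,0],-2],[[-0.025,0,0],-4],[[-0.025,0,0],-4],[[-0.015,0,0],-1],[[-0.007,0,0],0],[[0,0,0],0],[[0,0,0],0]]'
python3 - <<'E'
from h import *
plan(.5235,-.0935,.15,97)
E
```

```text
time_s: 39.3
eef_pos: [0.447, -0.303, 0.1485]
tcp_rot: [[-0.001, -0.121, 0.993], [0.001, 0.993, 0.121], [-1.0, 0.001, -0.001]]
contact_force: [0.6, -0.4, -2.7]
width: 0.0596
39.3 [ 0.447  -0.303   0.1485] [ 0.5585 -0.4152 -2.7265] 0.05962351299655185
jaw 96.97 tilt [-0.0011  0.0011 -1.    ] twist -0.03 shift x,y,z mm [ -1.5242 198.5916 101.4846]
```

```bash
python3 -m crank '[[[0,0.008,0.004],0],[[0,0.018,0.009],0],[[0,0.03,0.0155],0],[[0,0.034,0.0175],0],[[0,0.034,0.0175],0],[[0,0.034,0.0175],0],[[0,0.022,0.011],0],[[0,0.012,0.006],0]]'
python3 -m crank '[[[0,0.0065,0.0035],0],[[0,0,0],0],[[0,0,0],0],[[0,0,0],0],[[0,0,0],0]]'
python3 - <<'E'
from h import *
plan(.5235,-.0935,.1,97)
E
```

```text
time_s: 40.1
eef_pos: [0.521, -0.0981, 0.1481]
tcp_rot: [[-0.002, -0.124, 0.992], [0.001, 0.992, 0.124], [-1.0, 0.002, -0.002]]
contact_force: [-0.4, 0.2, -2.1]
width: 0.06
time_s: 40.6
eef_pos: [0.5239, -0.0951, 0.1493]
tcp_rot: [[-0.0, -0.12, 0.993], [-0.0, 0.993, 0.12], [-1.0, -0.0, -0.0]]
contact_force: [-0.3, -0.8, -3.1]
width: 0.0598
40.6 [ 0.5239 -0.0951  0.1493] [-0.3472 -0.8143 -3.0625] 0.05980921805633651
jaw 96.89 tilt [-0.     -0.0002 -1.    ] twist -0.11 shift x,y,z mm [49.277   1.6572 -0.2317]
```

Correct, descend to just above the posts, and look.

```bash
python3 -m crank '[[[0.01,0.0015,0],0],[[0.015,0,0],0],[[0.015,0,0],0],[[0.007,0,0],0],[[0,0,0],0],[[0,0,0],0],[[0,0,0],0],[[0,0,0],0]]'
python3 - <<'E'
from h import *
plan(.5235,-.0935,.0722,97)
p=viewer.capture('side'); cv2.imwrite('pics/m.png',cv2.resize(p['img'][185:305,205:335,::-1],None,fx=6,fy=5,interpolation=2))
E
```

```text
time_s: 41.4
eef_pos: [0.5247, -0.0929, 0.1031]
tcp_rot: [[0.002, -0.122, 0.993], [-0.001, 0.993, 0.122], [-1.0, -0.001, 0.002]]
contact_force: [1.5, -0.3, -4.1]
width: 0.0598
41.4 [ 0.5247 -0.0929  0.1031] [ 1.4928 -0.3065 -4.1498] 0.05982028088426461
jaw 96.98 tilt [ 0.0017 -0.0006 -1.    ] twist -0.02 shift x,y,z mm [30.9321 -0.4869 -1.2538]
```

View pics/m.png

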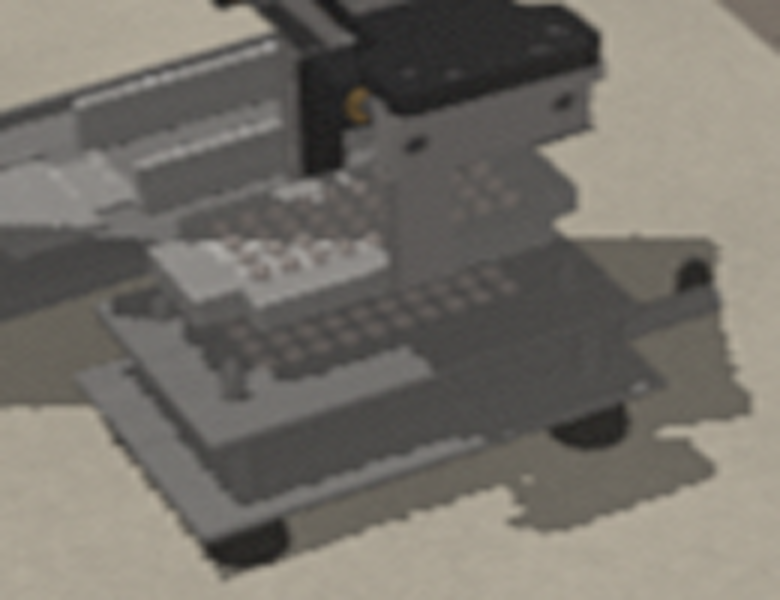

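```bash
python3 -m crank '[[[0.004,0,-0.0005],0],[[0.003,0,0],0],[[0,0,0],0],[[0,0,0],0],[[0,0,0],0]]'
python3 -m crank '[[[0.002,0,0],0],[[0.002,0,0],0],[[0.001,0,0],0],[[0.001,0,0],0],[[0,0,0],0],[[0,0,0],0]]'
```

```text
time_s: 41.95
eef_pos: [0.5235, -0.0927, 0.0952]
tcp_rot: [[0.0, -0.122, 0.993], [-0.0, 0.993, 0.122], [-1.0, -0.0, -0.0]]
contact_force: [0.6, -0.5, -2.9]
width: 0.0598
time_s: 42.55
eef_pos: [0.5234, -0.0927, 0.0892]
tcp_rot: [[-0.0, -0.122, 0.993], [0.0, 0.993, 0.122], [-1.0, 0.0, -0.0]]
contact_force: [-0.2, -0.2, -3.6]
width: 0.0598
```

```bash
python3 -m crank '[[[0.001,-0.0006,0],0],[[0.002,0,0],0],[[0.002,0,0],0],[[0.001,0,0],0],[[0,0,0],0],[[0,0,0],0]]'
python3 -m crank '[[[0.002,0,0],0],[[0.002,0,0],0],[[0.001,0,0],0],[[0,0,0],0],[[0,0,0],0]]'
```

```text
time_s: 43.15
eef_pos: [0.5235, -0.0933, 0.0832]
tcp_rot: [[-0.0, -0.122, 0.993], [0.0, 0.993, 0.122], [-1.0, 0.0, -0.0]]
contact_force: [-0.5, -0.4, -3.7]
width: 0.0598
time_s: 43.65
eef_pos: [0.5235, -0.0933, 0.0782]
tcp_rot: [[-0.0, -0.122, 0.993], [0.0, 0.993, 0.122], [-1.0, 0.0, -0.0]]
contact_force: [0.4, -0.1, -2.8]
width: 0.0597
```

Free of contact, between the posts. Last 6 mm gently.

```bash
python3 -m crank '[[[0.002,0,0],0],[[0.0015,0,0],0],[[0.0005,0,0],0],[[0,0,0],0],[[0,0,0],0]]'
python3 -m crank '[[[0.001,0,0],0],[[0.0005,0,0],0],[[0,0,0],0],[[0,0,0],0]]'
python3 -m crank '[[[0.0004,0,0],0],[[0,0,0],0],[[0,0,0],0]]'
```

```text
time_s: 44.15
eef_pos: [0.5235, -0.0933, 0.0742]
tcp_rot: [[-0.0, -0.122, 0.993], [-0.0, 0.993, 0.122], [-1.0, -0.0, -0.0]]
contact_force: [1.1, -0.1, -3.4]
width: 0.0595
time_s: 44.55
eef_pos: [0.5235, -0.0933, 0.0727]
tcp_rot: [[-0.0, -0.122, 0.993], [-0.0, 0.993, 0.122], [-1.0, -0.0, -0.0]]
contact_force: [-0.1, 0.1, -3.1]
width: 0.06
time_s: 44.85
eef_pos: [0.5235, -0.0933, 0.0723]
tcp_rot: [[-0.0, -0.122, 0.993], [0.0, 0.993, 0.122], [-1.0, 0.0, -0.0]]
contact_force: [1.0, 0.0, -3.0]
width: 0.0596
```

```bash
python3 -m crank '[[[0.0005,0,0],0],[[0,0,0],0],[[0,0,0],0]]'
python3 -m crank '[[[0.0004,0,0],0],[[0,0,0],0],[[0,0,0],0]]'
```

```text
time_s: 45.15
eef_pos: [0.5236, -0.0933, 0.0722]
tcp_rot: [[0.0, -0.122, 0.993], [-0.0, 0.993, 0.122], [-1.0, -0.0, 0.0]]
contact_force: [-0.8, 0.2, -0.2]
width: 0.0597
time_s: 45.45
eef_pos: [0.5236, -0.0933, 0.0722]
tcp_rot: [[0.0, -0.122, 0.993], [-0.0, 0.993, 0.122], [-1.0, -0.0, 0.0]]
contact_force: [-3.1, 0.6, 5.8]
width: 0.0597
```

```bash
python3 -m crank '[[[0,0,0],0],[[0,0,0],0],[[0,0,0],0],[[0,0,0],0],[[0,0,0],0]]' 40
python3 -m crank '[[[-0.005,0,0],0],[[-0.02,0,0],0],[[-0.035,0,0],0],[[-0.035,0,0],0],[[-0.025,0,0],0],[[-0.01,0,0],0],[[0,0,0],0],[[0,0,0],0]]'
python3 -m crank '[[[0,0.02,0],0],[[0,0.035,0],0],[[0,0.035,0],0],[[0,0.035,0],0],[[0,0.035,0],0],[[0,0.02,0],0],[[0,0,0],0],[[0,0,0],0]]'
python3 - <<'E'
from h import *
st(); p=viewer.capture('side'); t=viewer.capture('top')
for n in('cap_plate','filler','frame','tamper','spreader','jar'):
  print(n,[(round(r[0]['conf'],2),np.array(r[0]['centre'])) if (r:=viewer.spot_point(q,n)) else None for q in(p,t)])
print(rect(t,'cap_plate',.087))
cv2.imwrite('pics/n.png',np.hstack([cv2.resize(p['img'][90:320,120:440,::-1],None,fx=1.45,fy=1.45*1.2,interpolation=2),cv2.resize(t['img'][185:300,270:370,::-1],(330,400),interpolation=2)]))
E
```

```text
time_s: 45.95
eef_pos: [0.5236, -0.0933, 0.0713]
tcp_rot: [[0.0, -0.122, 0.993], [-0.0, 0.993, 0.122], [-1.0, -0.0, 0.0]]
contact_force: [-0.8, -0.1, -0.6]
width: 0.0792
time_s: 46.75
eef_pos: [0.5227, -0.093, 0.2002]
tcp_rot: [[-0.002, -0.122, 0.993], [0.001, 0.993, 0.122], [-1.0, 0.001, -0.002]]
contact_force: [-0.3, -0.2, -0.7]
width: 0.0791
time_s: 47.55
eef_pos: [0.5005, 0.0853, 0.1997]
tcp_rot: [[-0.003, -0.123, 0.992], [-0.001, 0.992, 0.123], [-1.0, -0.0, -0.003]]
contact_force: [-0.2, 0.2, 1.0]
width: 0.0795
47.55 [0.5005 0.0853 0.1997] [-0.1922  0.1788  0.9716] 0.07945165208811922
cap_plate [(0.64, array([ 0.5257, -0.094 ,  0.0709])), (0.9, array([ 0.524 , -0.0935,  0.0697]))]
filler [(0.71, array([ 0.52  , -0.0906, -0.0007])), (0.85, array([ 0.5255, -0.0928, -0.0005]))]
frame [None, (0.98, array([0.5381, 0.0993, 0.0025]))]
tamper [(0.83, array([0.6097, 0.2922, 0.0041])), (0.73, array([0.6087, 0.2914, 0.0005]))]
spreader [(0.65, array([0.3999, 0.3063, 0.0004])), (0.79, array([0.3966, 0.3056, 0.0066]))]
jar [(0.77, array([ 0.7744, -0.2401,  0.0021])), (0.73, array([ 0.7786, -0.2383, -0.0016]))]
(0.74, array([524.0907, -94.8929]), array([139.8445,  61.1784]), 6.447783470153809, np.uint64(1432))
```

View pics/n.png

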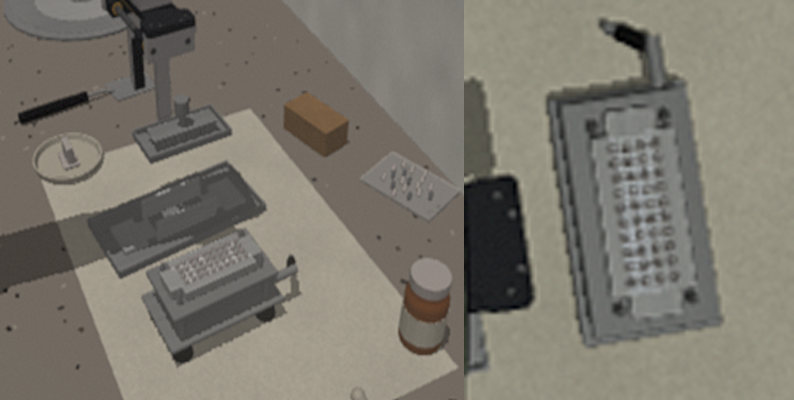

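The pictures show the cap plate flat between all four posts with its caps up. The frame, tamper and spreader are in their places, the jar has not moved, and the gripper is clear.

```bash
python3 -c "
from workcell import bot; print(bot.job_done())"
```

```text
the job is handed in; nothing more can be done
None
```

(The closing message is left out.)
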